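# Load a bearing cap in an angled drill jig

### The job

Load the aluminium bearing cap into the angled drill jig: spigot down in the bore, turned until its notch drops over the dowel pin and the flange sits fully down on the plate. Feel that it is home while the leaf still stands open; only then swing the leaf shut and press it until the red catch snaps over its end, and let go. Do not ram the cap, and leave the grease tin, the brush and the tape where they are.

Things in the scene. Friction and masses are not known exactly. Their poses are not given: they have to be found in the camera images.
- bearing_cap: the loose workpiece, a turned aluminium bearing cap standing upright on the bench, 44 mm high, about 0.12 kg. Origin: centre of its underside; z: its axis, up. From below: spigot 30 mm diameter, 14 mm long, 2.5 mm chamfer at the foot; flange 54 mm diameter, from 14 to 22 mm; plain round boss 26 mm diameter, from 22 to 44 mm, where it is gripped
- cap_seat (a point): centre of the flange's underside, on the cap's axis 14 mm above its origin, axes as the cap's; it lies at the nest's origin when the cap is home
- cap_notch (a point): the notch in the flange's rim, on the cap's +x side, 22.5 mm from the axis at the underside of the flange; cut right through, 7.5 mm wide here, flaring outward, its floor 17.5 mm from the axis
- nest: the jig's fixed steel nest plate, 130 x 92 mm, leaning 30 degrees towards the robot. Origin: in the plate's face at the centre of the bore (32 mm diameter, 18 mm deep); z: square to the plate, outward, 30 degrees from vertical; x: up the slope, away from the front; y: along the hinge. A cap goes in along -z. The open leaf leaves the gripper room if its fingers close along y, give or take 0.7 rad
- ring_zero (a point): zero mark of the brass index ring round the bore, 22.5 mm from the bore's centre along the nest's -x, axes as the nest's. A round-topped dowel, 5.5 mm diameter, stands 7 mm out of the clamped ring at that radius, anywhere within 0.6 rad either side of zero; no reading tells where. A cap not turned to it stands 7 mm high on it, and drops when the notch meets it
- leaf (a joint): angle of the hinged steel leaf (50 mm wide, 8 mm thick) to the plate in rad: 0 shut, 34 to 42 mm above the plate; 2.2 to 2.45 at the start, leaning back, its end 0.25 m above the bench. Stiff hinge (3 to 5 N at the knob): it stays where it is left. A sprung pad under it (3 mm travel, 2 to 5 N) comes down on the boss. It cannot shut on a cap that stands on the dowel
- leaf_hinge (a point): the leaf's hinge axis, fixed on the jig, 62 mm up the slope from the bore's centre and 38 mm above the plate; axes as the nest's, the axis runs along y. Shut, the leaf reaches from here along the nest's -x; it opens by turning about +y
- leaf_knob (a point): centre of the black ball knob, 26 mm diameter, on an 8 mm stem on the leaf's outer face near its free end: 104 mm from the hinge axis along the leaf and 32 mm out from it, 28 mm off the leaf's surface. It can be pinched from straight above through the whole swing, fingers closing along the hinge; axes turn with the leaf
- catch (a joint): angle of the red spring catch at the jig's front in rad: 0 at rest, up to 0.45 pushed outward. From about 0.12 rad of leaf the tongue at the leaf's end (132 mm from the hinge) pushes its sloping hook aside, with a peak of 6 to 10 N at the knob near 0.05 rad; the push then falls off, and at about 0.015 rad the catch snaps back to 0 over the tongue and holds it. The leaf's stop is at 0
- grease_tin: bystander: round green and white tin, 66 mm diameter, 34 mm high; origin: centre of its underside
- chip_brush: bystander: small brush with a wooden handle, 156 mm long, lying on the bench; origin: centre of its underside
- tape_roll: bystander: roll of yellow tape, 83 mm diameter, 18 mm high, lying flat; origin: centre of its underside
Things that resemble listed ones, but are neither listed nor needed, are in the scene too. Leave any orange, pink or turquoise look-alike of the bearing_cap alone.

How it is judged:
On the way, in this order (a step that is already met when the one before it is completed fails the run):
1. the cap is fully home in the nest, notch over the dowel, while the leaf is still open (z of cap_seat in the frame of nest below 0.0015 m and distance between cap_seat and nest below 0.003 m and angle between the z axis of bearing_cap and the z axis of nest, either way round below 0.05 rad and value of joint leaf above 1.2 rad), for 0.2 s.
2. the leaf is shut and the catch has snapped over its tongue (value of joint leaf below 0.03 rad and value of joint catch below 0.04 rad), for 0.2 s.
At the end, for the whole second after the job is handed in: The cap is fully down in the nest (flange within 1.5 mm of the plate, 3 mm of the bore's centre, square to it within 0.05 rad), the leaf shut (under 0.03 rad) with the catch sprung back over it (under 0.04 rad), all at rest, and tin, brush and tape within 30 mm of where they were (all of step 2 and z of cap_seat in the frame of nest below 0.0015 m and distance between cap_seat and nest below 0.003 m and angle between the z axis of bearing_cap and the z axis of nest, either way round below 0.05 rad and linear speed of bearing_cap below 0.01 m/s); the robot touches nothing.
It fails at once if a bystander is pushed more than 30 mm (distance of any of grease_tin, chip_brush, tape_roll from where it was at the start of the episode above 0.03 m).
It fails at once if the cap is rammed against the jig (over 150 N) (contact force between bearing_cap and nest above 150 N).
It also fails if it takes over 72 s, if anything falls off the work surface, if the arm or the gripper's body presses on something with over 40 N, if the wrist force passes 120 N, or if a joint passes its speed limit or range.

### The arm

A 6-joint arm with a two-finger parallel gripper is mounted at the origin on a cart in front of the work surface, level with it; the furniture and walls round the work are solid. World frame = base frame: x ahead of the robot, y to its left, z up, the work surface at z = 0. Lengths are in m, angles in rad, forces in N, time in s.
With the tool pointing down it reaches from about 0.15 to 0.775 m from the base axis. Payload 6.1 kg.
Tool frame: the origin (TCP) lies at the very end of the fingers, on their centre line; the grasp point (between the pads) lies 19 mm behind it (arm.pinch_z is the distance from the TCP to the grasp point, in m); z points along the fingers, y is the line along which they close (so a half turn about z gives the same grasp; the last joint's range is limited). The gripper opens to 85 mm and grips with 20 to 120 N. Pads are 22 mm wide; open, the fingers measure 114 mm over their backs; the gripper's body (76 mm by 85 mm) begins 54 mm behind the grasp point. The pads swing forward as they close: fully open they stand 13 mm farther back than shut.
Start: joints at [1.248, 0.126, -0.04, 1.405, 0, 1.571], TCP at [0.167, 0.498, 0.209] pointing down, gripper open.
Joint ranges: [-2.72, 2.72], [-0.95, 1.95], [-1.27, 1.35], [-1.78, 2.02], [-1.46, 1.47], [-3.14, 3.14]. Speed limits (rad/s): [2.39, 2.39, 3.01, 3.14, 3.14, 3.14].

### API

Orientations are given as a unit quaternion [x, y, z, w].
In Python, from station import arm gives the robot as it stands.
- The arm moves only by the shell command python3 -m pendant 'ROWS' [FORCE]. ROWS is JSON, one flat list of numbers, 7 for each row, row after row: the turn, a rotation vector about the tool's x, y, z in degrees, then the shift along the tool's x, y, z in m, then the closure in counts, from 0 (fully open) to 255 (shut). In form: [wx, wy, wz, dx, dy, dz, gripper, wx, wy, wz, dx, dy, dz, gripper, ...]. A call has 1 to 20 rows; each row is the pose to reach, as a shift and turn from the pose commanded when the call began, along the tool's axes at that moment; what a row does not reach only later rows make up. A row lasts 1/10 s, in which the tool goes at most 50 mm and 8.59 degrees, less where a joint would pass 70% of its speed; a pose out of reach is approached as far as the arm can. A call with a gripper value outside its range is refused whole. The fingers move at their own pace and stop on an object; FORCE is the grip in N (left out, the last holds). Time passes only in rows, so rows that repeat a pose let the fingers close. It gives the time, the measured TCP pose, the force, the opening and the grip force at its end, in the units of the state.
- arm.observe(): the state, without advancing time (a new reading comes with each control period).
- arm.snapshot(name): name is "side" or "top" or "wrist"; returns a dict with "color" (384x512x3 uint8, red, green, blue), "range_z" (384x512 float32, m along the optical axis (not along the pixel's ray), 0 where there is no reading), "mtx" (3x3 intrinsics, pixels), "R" (3x3) and "t" (3): a world point X has camera coordinates R X + t. Camera axes: x right, y down, z forward; pixel columns grow to the right and rows downward; lengths in m; the calibration is good to about 2 mm. A picture is of the moment at which its call begins.
- arm.job_done(): hands the job in; it is judged then, once.
The state is a dict: "time": time; "q": joint angles; "joint_velocities": joint speeds; "tau": joint torques, N m; "position": TCP position; "eef_rot": TCP orientation; "ft_force": force on the tool from outside, world axes, zero at the start; "ft_torque": the same for the moment, N m; "finger_gap": opening from 0.0 (shut) to 1.0 (fully open); "gripper_force": force on a finger pad.
Only numpy, scipy, OpenCV 4.12 (cv2) and the standard library are available. Lean on these libraries where they do the work, as an engineer would, in place of code of your own. Each camera call takes 0.05 s, during which the arm holds its last target. There are 200 camera calls.

## Working session

There is one attempt and no reset: what is moved stays moved. The work goes in short steps, Python scripts to look and compute and a shell command to move; the robot and the scene stay as the last step left them, time stands still between calls to the robot, and variables do not carry over. Pictures are saved under pics/ and viewed, at most 10 in all, crops included, and the job is handed in when it is done.

```bash
mkdir -p pics; ls; cat > h.py <<'E'
import numpy as np, cv2
from station import arm
from scipy.spatial.transform import Rotation as Ro
def snap(n):
    return arm.snapshot(n)
def save(f,im): cv2.imwrite('pics/'+f,im[:,:,::-1])
def pts(s):
    z=s['range_z']; K=s['mtx']; v,u=np.mgrid[:z.shape[0],:z.shape[1]]
    c=np.stack([(u-K[0,2])/K[0,0]*z,(v-K[1,2])/K[1,1]*z,z],-1)
    return (c-s['t'])@s['R']   # R^T (c-t)
def px(s,X):
    c=s['R']@np.array(X)+s['t']; p=s['mtx']@c; return p[:2]/p[2]
E
python3 - <<'E'
from h import *
o=arm.observe(); print({k:np.round(v,3) for k,v in o.items()})
for n in ['side','top']:
    s=snap(n); np.savez(f'{n}0.npz',**s); save(f'{n}0.png',s['color']); print(n,np.round(-s['R'].T@s['t'],3),np.round(s['R'],2).tolist(),s['mtx'][0,0])
E
```

```text
pics
{'time': np.float64(0.0), 'q': array([ 1.248,  0.126, -0.041,  1.405,  0.   ,  1.571]), 'joint_velocities': array([-0.   , -0.   ,  0.   , -0.001,  0.002,  0.   ]), 'tau': array([-1.0000e-03, -4.3591e+01,  3.5292e+01,  1.7000e-02,  0.0000e+00,
        0.0000e+00]), 'position': array([0.166, 0.497, 0.208]), 'eef_rot': array([ 0.161,  0.987, -0.001, -0.   ]), 'ft_force': array([-0.882, -0.039,  0.336]), 'ft_torque': array([ 0.029, -0.045,  0.035]), 'gripper_force': np.float64(0.0), 'finger_gap': np.float64(1.002)}
side [ 0.546 -0.755  0.794] [[1.0, 0.05, -0.01], [0.03, -0.62, -0.78], [-0.05, 0.78, -0.62]] 411.21882591892046
top [0.343 0.074 0.933] [[0.0, -1.0, 0.01], [-0.98, -0.0, -0.2], [0.2, -0.01, -0.98]] 346.9652708675792
```

```bash
python3 - <<'E'
import cv2,numpy as np
a=cv2.imread('pics/side0.png');b=cv2.imread('pics/top0.png')
cv2.imwrite('pics/both.png',cv2.resize(np.vstack([a,b]),None,fx=.78,fy=.78))
E
```

```text
(no output)
```

View pics/top0.png

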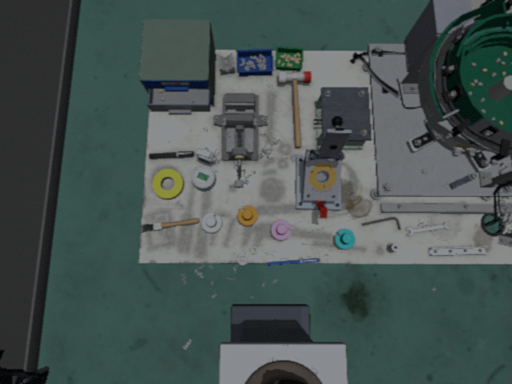

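View pics/side0.png

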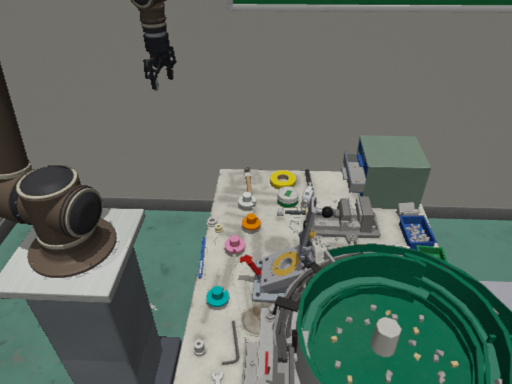

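Top view: the candidates are silver (211,223), orange (248,215), pink (281,230) and turquoise (345,239). Only the silver one is bare aluminium, so it should be the cap. The brush handle ends right beside it at (199,222). The nest ring is at (322,178), the knob at (337,121) and the red catch at (321,210). In the side view the cap is at (247,201) and the ring at (286,263).

```bash
python3 - <<'E'
from h import *
s=dict(np.load('top0.npz')); P=pts(s); d=dict(np.load('side0.npz')); Q=pts(d)
# cap
def box(P,u0,u1,v0,v1): return P[v0:v1,u0:u1].reshape(-1,3)
c=box(P,196,228,208,240)
b=c[(c[:,2]>.037)&(c[:,2]<.052)]; f=c[(c[:,2]>.015)&(c[:,2]<.03)]
print('boss',len(b),np.median(b,0),(b.min(0)+b.max(0))/2,np.ptp(b,axis=0)); print('flange',len(f),(f.min(0)+f.max(0))/2,np.ptp(f,axis=0))
c=box(Q,232,264,186,216); b=c[(c[:,2]>.040)&(c[:,2]<.052)]; print('boss side',len(b),(b.min(0)+b.max(0))/2,np.ptp(b,axis=0))
for nm,S,PP,(u0,u1,v0,v1) in [('top',s,P,(300,345,155,200)),('side',d,Q,(262,308,245,285))]:
    hsv=cv2.cvtColor(S['color'],cv2.COLOR_RGB2HSV)
    m=np.zeros(hsv.shape[:2],bool); m[v0:v1,u0:u1]=True
    m&=cv2.inRange(hsv,(12,110,80),(32,255,255))>0
    r=PP[m]; r=r[r[:,2]>0]; med=np.median(r,0); r=r[np.linalg.norm(r-med,axis=1)<.045]
    ctr=r.mean(0); n=np.linalg.svd(r-ctr)[2][2]; n*=np.sign(n[2])
    # circle fit in plane
    ex=np.cross([0,1,0],n); ex/=np.linalg.norm(ex); ey=np.cross(n,ex)
    a=np.c_[(r-ctr)@ex,(r-ctr)@ey]; (cx,cy),rad=cv2.minEnclosingCircle(a.astype(np.float32))
    print(nm,len(r),'n',n,'tilt',np.degrees(np.arccos(n[2])),'ctr',ctr+cx*ex+cy*ey,'mean',ctr,rad, 'minr',np.hypot(a[:,0]-cx,a[:,1]-cy).min())
# knob: black
for nm,S,PP,(u0,u1,v0,v1) in [('top',s,P,(325,350,110,132)),('side',d,Q,(318,336,204,219))]:
    v=S['color'].max(2)[v0:v1,u0:u1]<50
    k=PP[v0:v1,u0:u1][v]; print(nm,'knob',len(k),np.median(k,0),k.min(0),k.max(0))
w=np.vstack([cv2.resize(s['color'][160:250,180:370],None,fx=4,fy=4,interpolation=cv2.INTER_CUBIC)[:340], np.hstack([cv2.resize(d['color'][180:230,230:345],None,fx=4,fy=4),np.zeros((200,300,3),np.uint8)])]) ; save('crop1.png',w)
E
```

```text
boss 81 [0.45561743 0.18419141 0.04314065] [0.45582822 0.18550151 0.04278922] [0.02618441 0.0235361  0.00944571]
flange 237 [0.45588746 0.19000955 0.02016217] [0.05354511 0.06411341 0.01030059]
boss side 66 [0.46741817 0.14607189 0.04351   ] [0.04096971 0.10834038 0.00610226]
top 351 n [-0.49590359  0.01498973  0.8682482 ] tilt 29.744297382203033 ctr [ 0.56861345 -0.10163993  0.06972722] mean [ 0.56928309 -0.10221527  0.07011962] 0.034460220485925674 minr 0.017386498659102117
side 317 n [-0.50814426  0.01954731  0.86105012] tilt 30.56530433944774 ctr [ 0.57049671 -0.09908275  0.06988956] mean [ 0.57098763 -0.10135136  0.07023077] 0.03688688576221466 minr 0.01676731253252281
top knob 125 [ 0.64501117 -0.10233064  0.24187027] [ 0.34290911 -0.13620501  0.08031361] [0.73037349 0.0742114  0.93319179]
side knob 94 [ 0.64994867 -0.11018269  0.23879775] [ 0.64024577 -0.11535384  0.22647401] [ 0.66058659 -0.1010594   0.24704829]
```

View pics/crop1.png

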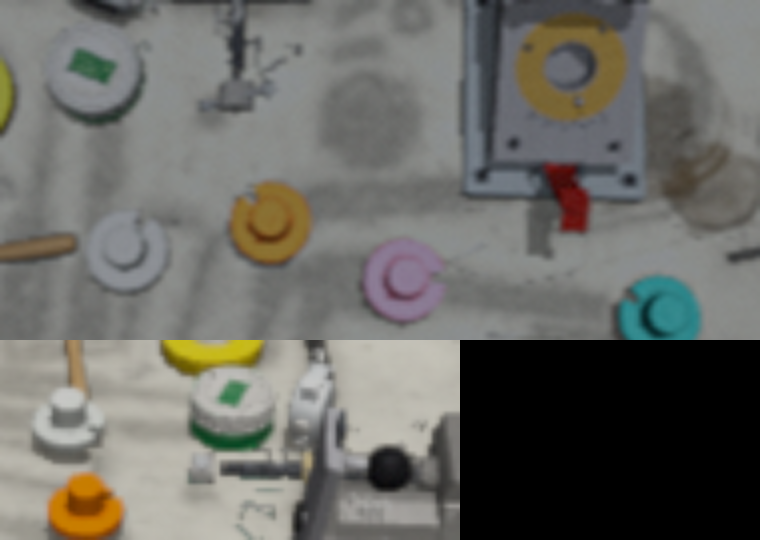

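The enlarged crop confirms it. The cap is the silver one at crop (127,252), which is full-image pixel (211,223). Its notch is at crop (142,222), so it points about -27° from world +x. The brush tip is at crop (75,243). The dowel glint is near crop (577,100), roughly at ring zero. Next I move above the cap.

```bash
cat >> h.py <<'E'
def nest(C,psi):
    c,s=np.cos(psi),np.sin(psi); a=np.pi/6
    x=np.array([np.cos(a)*c,np.cos(a)*s,np.sin(a)]); y=np.array([-s,c,0]); return np.array(C),np.c_[x,y,np.cross(x,y)]
def rel(p,R):
    o=arm.observe(); R0=Ro.from_quat(o['eef_rot']).as_matrix()
    print('t',o['time'],'row: w',np.round(np.degrees(Ro.from_matrix(R0.T@R).as_rotvec()),1),'d',np.round(R0.T@(np.array(p)-o['position']),4))
def down(yawx):
    c,s=np.cos(yawx),np.sin(yawx); return np.array([[c,s,0],[s,-c,0],[0,0,-1.]])
E
python3 -m pendant '[0,0,-171,-0.374,-0.204,0.03,0,0,0,-171,-0.374,-0.204,0.03,0,0,0,-171,-0.374,-0.204,0.03,0,0,0,-171,-0.374,-0.204,0.03,0,0,0,-171,-0.374,-0.204,0.03,0,0,0,-171,-0.374,-0.204,0.03,0,0,0,-171,-0.374,-0.204,0.03,0,0,0,-171,-0.374,-0.204,0.03,0,0,0,-171,-0.374,-0.204,0.03,0,0,0,-171,-0.374,-0.204,0.03,0,0,0,-171,-0.374,-0.204,0.03,0,0,0,-171,-0.374,-0.204,0.03,0,0,0,-171,-0.374,-0.204,0.03,0,0,0,-171,-0.374,-0.204,0.03,0,0,0,-171,-0.374,-0.204,0.03,0,0,0,-171,-0.374,-0.204,0.03,0,0,0,-171,-0.374,-0.204,0.03,0,0,0,-171,-0.374,-0.204,0.03,0,0,0,-171,-0.374,-0.204,0.03,0,0,0,-171,-0.374,-0.204,0.03,0]'
python3 - <<'E'
from h import *
s=snap('wrist'); np.savez('w1.npz',**s); save('w1.png',s['color']); o=arm.observe(); print(o['q'],o['position'])
rel([.456,.1845,.18],down(np.radians(-27)))
print(px(s,[.456,.1845,.044]), 'cam',-s['R'].T@s['t'],s['mtx'][0,0],o['ft_force'])
E
```

```text
time: 2.1
position: [0.4562, 0.1857, 0.1784]
eef_rot: [0.951, -0.308, -0.0, 0.0]
ft_force: [0.9, -0.7, -0.1]
finger_gap: 0.994
gripper_force: 0.0
[ 3.86468963e-01  6.69410362e-02 -1.71425283e-01  1.33332082e+00
 -2.05819057e-05 -2.13429433e+00] [0.45623341 0.18564946 0.17837486]
t 2.15 row: w [ 0.   0.  -8.6] d [ 0.0005  0.0011 -0.0016]
[259.71049141 165.40265908] cam [0.52148425 0.13822419 0.3442031 ] 336.8572651065308 [ 0.44691331 -0.18664791 -0.46696666]
```

View pics/w1.png

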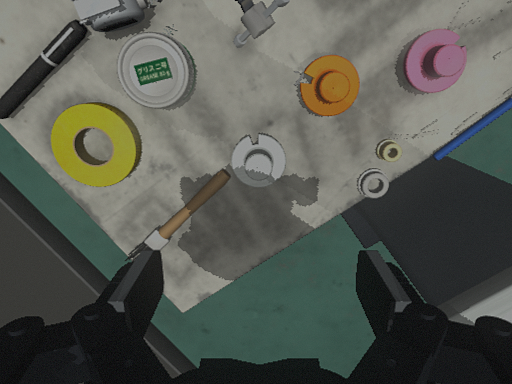

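The wrist view shows the cap's boss top near (259,160) and the notch at (254,140). The brush tip is at (228,172). It matches the estimate to a few pixels, so I refine it now.

```bash
cat > cap.py <<'E'
from h import *
def cap(s,guess):
    P=pts(s); d=np.hypot(P[...,0]-guess[0],P[...,1]-guess[1])
    fl=(d<.04)&(P[...,2]>.015)&(P[...,2]<.03)&(s['color'].min(2)>90); bo=(d<.02)&(P[...,2]>.039)
    q=P[bo]; (bx,by),br=cv2.minEnclosingCircle(q[:,:2].astype(np.float32))
    f=P[fl]; (cx,cy),r=cv2.minEnclosingCircle(f[:,:2].astype(np.float32))
    print('boss',bx,by,br,q[:,2].mean(),'flange',cx,cy,r,f[:,2].mean())
    # notch: polar histogram of rim pts at r 19..25mm
    dx,dy=f[:,0]-bx,f[:,1]-by; rr=np.hypot(dx,dy); a=np.degrees(np.arctan2(dy,dx)); k=(rr>.0185)&(rr<.025)
    h=np.histogram(a[k],72,(-180,180))[0]; print('counts',h.tolist())
E
python3 - <<'E'
from cap import *
cap(dict(np.load('w1.npz')),(.456,.1845))
s=dict(np.load('w1.npz'))
c=-s['R'].T@s['t']
def ray(u,v,z):
    r=s['R'].T@np.linalg.inv(s['mtx'])@[u,v,1]; return c+r*(z-c[2])/r[2]
a=ray(254.5,140,.022);print('notch px',a, 'yaw',[np.degrees(np.arctan2(a[1]-y,a[0]-.456)) for y in(.183,.185,.187)])
E
```

```text
boss 0.4592798948287964 0.18226231634616852 0.018517551943659782 0.24131397394996035 flange 0.4558138847351074 0.18615442514419556 0.027089476585388184 0.022711358418418492
counts [10, 13, 11, 12, 14, 12, 12, 11, 12, 12, 14, 12, 11, 12, 10, 13, 10, 9, 10, 6, 7, 6, 7, 7, 5, 6, 6, 5, 5, 4, 0, 0, 0, 0, 5, 10, 9, 11, 9, 13, 13, 14, 13, 15, 9, 13, 13, 11, 10, 13, 13, 13, 11, 13, 10, 8, 7, 6, 4, 4, 1, 0, 0, 0, 0, 1, 3, 2, 3, 6, 2, 8]
notch px [0.47467218 0.17715142 0.022     ] yaw [np.float64(-17.391819595992636), np.float64(-22.798740946559374), np.float64(-27.809255799331464)]
```

```bash
python3 -m pendant '[0,0,-8.5,0.0,0.0005,0.04,0,0,0,-9.5,0.0,0.0005,0.08,0,0,0,-9.5,0,0.0005,0.115,0,0,0,-9.5,0,0.0005,0.135,0,0,0,-9.5,0,0.0005,0.148,0,0,0,-9.5,0,0.0005,0.155,0,0,0,-9.5,0,0.0005,0.155,0,0,0,-9.5,0,0.0005,0.155,255,0,0,-9.5,0,0.0005,0.155,255,0,0,-9.5,0,0.0005,0.155,255,0,0,-9.5,0,0.0005,0.155,255,0,0,-9.5,0,0.0005,0.155,255,0,0,-9.5,0,0.0005,0.155,255,0,0,-9.5,0,0.0005,0.155,255]' 60
python3 -m pendant '[0,0,0,0,0,0,255,0,0,0,0,0,-0.01,255,0,0,0,0,0,-0.04,255,0,0,0,0,0,-0.08,255,0,0,0,0,0,-0.12,255,0,0,0,0,0,-0.15,255,0,0,0,0,0,-0.15,255]'
python3 - <<'E'
from h import *
s=snap('wrist'); np.savez('w2.npz',**s); save('w2.png',s['color']); o=arm.observe(); print(o['q'],o['position'],o['eef_rot'],o['finger_gap'],o['gripper_force'],o['ft_force'],o['ft_torque'])
E
```

```text
time: 3.55
position: [0.4562, 0.1854, 0.0238]
eef_rot: [0.973, -0.231, 0.0, -0.0]
ft_force: [-0.1, 0.4, 0.2]
finger_gap: 0.002
gripper_force: 0.0
time: 4.25
position: [0.4584, 0.1863, 0.1792]
eef_rot: [0.973, -0.231, 0.003, -0.002]
ft_force: [-0.2, 0.4, -0.0]
finger_gap: -0.003
gripper_force: 0.0
[ 3.85949760e-01  6.43701272e-02 -1.77843317e-01  1.32341569e+00
 -3.22873680e-05 -2.28895117e+00] [0.45757639 0.18591509 0.1767108 ] [ 0.97289491 -0.23123326  0.00211316 -0.00148653] -0.00016298365296978096 0.0 [ 0.96318678  0.07190385 -0.70106333] [-0.02387902 -0.00506701  0.02924667]
```

View pics/w2.png

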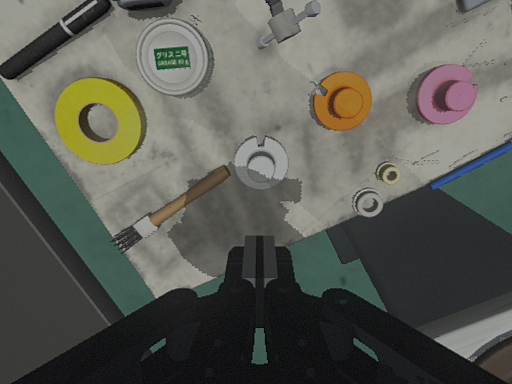

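The grasp missed. The fingers are fully shut and the silver cap still stands at (262,163). I check where the cap is now and where the TCP projects.

```bash
python3 - <<'E'
from cap import *
s=dict(np.load('w2.npz')); o=arm.observe()
print('tcp px',px(s,o['position']))
P=pts(s); K=[(262,238),(262,245),(250,240),(275,240),(262,163)]
for u,v in K: print(u,v,P[v,u])
cap(s,(.4565,.186))
d=snap('side'); np.savez('side1.npz',**d); save('side1.png',d['color']);Q=pts(d)
for u,v in [(68,407)]: pass
c=Q[180:220,225:275].reshape(-1,3); c=c[(c[:,2]>.012)&(c[:,2]<.06)]; print('side cap',np.median(c,0),c.max(0))
d0=dict(np.load('side0.npz')); print('tcp side',px(d,o['position']), 'pred cap top',px(d,[.456,.186,.044]))
x,y=px(d,[.456,.186,.1]).astype(int); save('side1c.png',cv2.resize(d['color'][y-70:y+70,x-70:x+70],None,fx=4,fy=4))
E
```

```text
tcp px [259.83105474 229.19190911]
262 238 [0.46662754 0.18013021 0.20836826]
262 245 [0.46688603 0.18001726 0.2155122 ]
250 240 [0.46958248 0.1845847  0.21158903]
275 240 [ 0.36282907  0.21495058 -0.00046635]
262 163 [0.46083249 0.18265706 0.04588585]
boss 0.4609116315841675 0.18353983759880066 0.01894017867743969 0.2444058348533923 flange 0.45580360293388367 0.1860889047384262 0.027123885229229927 0.022737109196915725
counts [3, 7, 10, 8, 14, 10, 14, 12, 12, 12, 14, 12, 14, 12, 14, 11, 12, 13, 9, 12, 10, 9, 7, 8, 5, 5, 5, 5, 2, 0, 0, 0, 0, 2, 5, 6, 6, 6, 9, 8, 9, 9, 11, 11, 13, 12, 14, 13, 14, 11, 13, 12, 10, 13, 12, 12, 12, 13, 6, 7, 6, 3, 3, 0, 0, 0, 0, 0, 0, 0, 1, 2]
side cap [0.46303113 0.17634298 0.02365856] [0.53668326 0.29840681 0.04858508]
tcp side [245.26747707 156.24829417] pred cap top [245.96225159 194.25238786]
```

View pics/side1c.png

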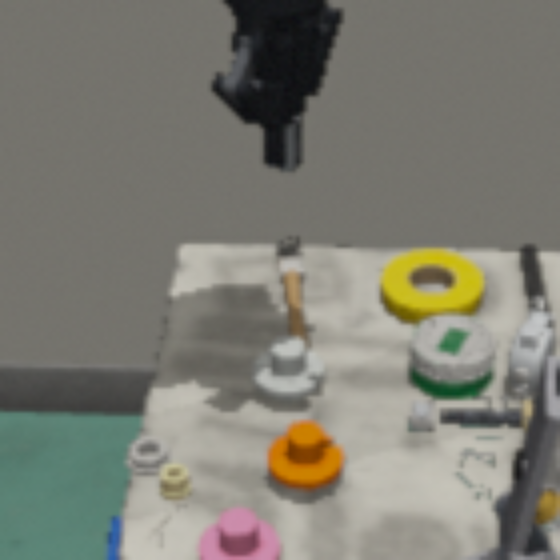

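The cap is untouched and the fingertips look higher than the reported TCP. I measure how far.

```bash
python3 - <<'E'
from h import *
o=arm.observe(); R=Ro.from_quat(o['eef_rot']).as_matrix(); p=o['position']
for n in ['w2','side1']:
    s=dict(np.load(n+'.npz')); P=pts(s); T=(P-p)@R
    m=(abs(T[...,0])<.03)&(abs(T[...,1])<.02)&(T[...,2]<.03)&(T[...,2]>-.06)
    q=T[m]; print(n,len(q),'tip z in tool',np.sort(q[:,2])[-12:].round(4),'x',np.percentile(q[:,0],[5,95]),'y',np.percentile(q[:,1],[5,95]))
print(arm.pinch_z)
E
```

```text
w2 2085 tip z in tool [-0.0322 -0.0322 -0.0322 -0.0322 -0.0322 -0.0321 -0.0321 -0.0321 -0.0321
 -0.0318 -0.0312 -0.0311] x [0.00727422 0.01211453] y [-0.01289137  0.01141232]
side1 101 tip z in tool [-0.0308 -0.0295 -0.0294 -0.0294 -0.0292 -0.0273 -0.0269 -0.0261 -0.026
 -0.0254 -0.0253 -0.0248] x [-0.00455006  0.0132902 ] y [-0.00859367  0.01256444]
0.0187
```

Both views put the closed fingertips about 28 mm behind the reported TCP, which explains why the fingers closed above the boss. I go 24 mm lower this time.

```bash
python3 -m pendant '[0,0,0,0,0.0005,0,0,0,0,0,0,0.0005,0.03,0,0,0,0,0,0.0005,0.07,0,0,0,0,0,0.0005,0.11,0,0,0,0,0,0.0005,0.14,0,0,0,0,0,0.0005,0.157,0,0,0,0,0,0.0005,0.167,0,0,0,0,0,0.0005,0.173,0,0,0,0,0,0.0005,0.173,0,0,0,0,0,0.0005,0.173,255,0,0,0,0,0.0005,0.173,255,0,0,0,0,0.0005,0.173,255,0,0,0,0,0.0005,0.173,255,0,0,0,0,0.0005,0.173,255,0,0,0,0,0.0005,0.173,255,0,0,0,0,0.0005,0.173,255]' 60
python3 - <<'E'
from h import *
s=snap('wrist'); np.savez('w3.npz',**s)
o=arm.observe(); R=Ro.from_quat(o['eef_rot']).as_matrix(); p=o['position']
P=pts(s); T=(P-p)@R
print(o['finger_gap'],o['gripper_force'],o['ft_force'],p)
m=(abs(T[...,0])<.03)&(abs(abs(T[...,1])-.018)<.006)&(T[...,2]<.0)&(T[...,2]>-.06)
print(np.sort(T[m][:,2])[-10:])
E
```

```text
time: 5.95
position: [0.4565, 0.1851, 0.0015]
eef_rot: [0.973, -0.231, 0.001, -0.0]
ft_force: [-1.3, -1.1, 5.8]
finger_gap: 0.282
gripper_force: 58.7
0.2805229768523566 58.73464107513428 [-0.44881875  0.04181206  5.39757976] [0.45652026 0.1851623  0.00154388]
[-4.55614108e-05 -3.68888681e-05 -3.11675967e-05 -2.84692813e-05
 -2.72709295e-05 -2.15786545e-05 -1.80940255e-05 -1.38736007e-05
 -1.07074129e-05 -9.62899277e-06]
```

Gripped, with gap 0.28 (about 24 mm) and 59 N. The TCP sits about at the cap's origin. I lift and compute the hover pose over the nest.

```bash
python3 -m pendant '[0,0,0,0,0,-0.01,255,0,0,0,0,0,-0.04,255,0,0,0,0,0,-0.08,255,0,0,0,0,0,-0.12,255,0,0,0,0,0,-0.16,255,0,0,0,0,0,-0.18,255,0,0,0,0,0,-0.18,255,0,0,0,0,0,-0.18,255]'
python3 - <<'E'
from h import *
o=arm.observe(); print(o['finger_gap'],o['ft_force'],o['position'],o['eef_rot'])
C,N=nest([.570,-.101,.070],np.radians(-2))
R=np.c_[-N[:,0],N[:,1],-N[:,2]]
rel(C+N[:,2]*.10,R)
E
```

```text
time: 6.8
position: [0.4558, 0.1849, 0.1804]
eef_rot: [0.973, -0.231, -0.0, 0.0]
ft_force: [-0.6, 0.1, -1.7]
finger_gap: 0.282
gripper_force: 59.2
0.28206479745256074 [-0.58733802  0.05016831 -1.74351561] [0.45580982 0.18485533 0.18038308] [ 9.72895601e-01 -2.31244752e-01 -9.12569285e-05  6.91029890e-05]
t 6.8 row: w [ 40.4  -8.9 150.6] d [0.1852 0.2248 0.0238]
```

```bash
python3 -m pendant '[40.4,-8.9,150.6,0.095,0.159,-0.07,255,40.4,-8.9,150.6,0.095,0.159,-0.07,255,40.4,-8.9,150.6,0.095,0.159,-0.07,255,40.4,-8.9,150.6,0.095,0.159,-0.07,255,40.4,-8.9,150.6,0.095,0.159,-0.07,255,40.4,-8.9,150.6,0.095,0.159,-0.07,255,40.4,-8.9,150.6,0.095,0.159,-0.07,255,40.4,-8.9,150.6,0.095,0.159,-0.07,255,40.4,-8.9,150.6,0.095,0.159,-0.07,255,40.4,-8.9,150.6,0.095,0.159,-0.07,255,40.4,-8.9,150.6,0.095,0.159,-0.07,255,40.4,-8.9,150.6,0.095,0.159,-0.07,255,40.4,-8.9,150.6,0.095,0.159,-0.07,255,40.4,-8.9,150.6,0.095,0.159,-0.07,255,40.4,-8.9,150.6,0.095,0.159,-0.07,255,40.4,-8.9,150.6,0.095,0.159,-0.07,255,40.4,-8.9,150.6,0.095,0.159,-0.07,255,40.4,-8.9,150.6,0.095,0.159,-0.07,255,40.4,-8.9,150.6,0.095,0.159,-0.07,255,40.4,-8.9,150.6,0.095,0.159,-0.07,255]'
python3 - <<'E'
from h import *
o=arm.observe(); print(o['q'],o['finger_gap'],o['ft_force'])
C,N=nest([.570,-.101,.070],np.radians(-2))
R=np.c_[-N[:,0],N[:,1],-N[:,2]]
rel(C+N[:,2]*.10,R)
E
```

```text
time: 8.8
position: [0.468, 0.0006, 0.248]
eef_rot: [0.017, 0.966, -0.004, 0.257]
ft_force: [-0.3, 0.7, -1.5]
finger_gap: 0.28
gripper_force: 59.4
[ 0.01932617 -0.42923067 -0.54751027  0.93275732 -0.02641534  0.04708708] 0.2799044599195949 [-0.34005844  0.73826626 -1.47701102]
t 8.8 row: w [ 0.  -0.2 -0. ] d [-0.0027 -0.0981  0.1068]
```

```bash
python3 -m pendant '[0,0,0,0,-0.04,0,255,0,0,0,0,-0.075,0.02,255,0,0,0,-0.003,-0.098,0.05,255,0,0,0,-0.003,-0.098,0.07,255,0,0,0,-0.003,-0.098,0.08,255,0,0,0,-0.003,-0.098,0.08,255,0,0,0,-0.003,-0.098,0.08,255]'
python3 - <<'E'
from h import *
s=snap('wrist'); np.savez('w4.npz',**s); d=snap('side'); np.savez('side2.npz',**d); t=snap('top'); np.savez('top2.npz',**t)
print(px(s,[.57,-.101,.07]))
save('m4.png',np.vstack([cv2.resize(s['color'],(800,600))[:380],np.hstack([cv2.resize(d['color'][215:300,230:330],None,fx=2.6,fy=2.6)[:220],cv2.resize(t['color'][110:220,275:370],None,fx=2,fy=2)[:220],np.zeros((220,350,3),np.uint8)])]))
E
```

```text
time: 9.5
position: [0.5082, -0.0988, 0.183]
eef_rot: [0.017, 0.966, -0.004, 0.259]
ft_force: [0.4, 0.3, -1.2]
finger_gap: 0.278
gripper_force: 59.7
[258.92983866 165.01577064]
```

View pics/m4.png

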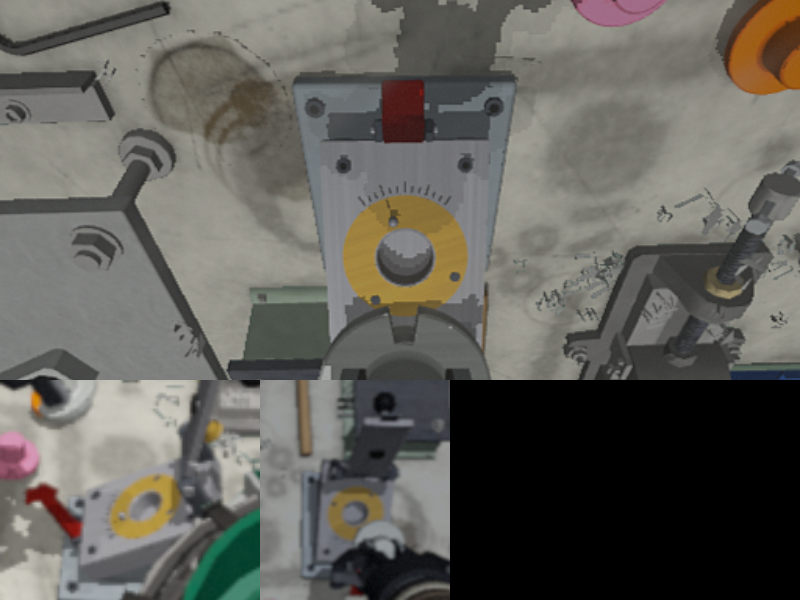

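The wrist view (scaled) shows the bore at (405,257), with the dowel and its glint at (393,221), up and slightly left. The other dots at (455,277) and (375,300) are ring clamps. The held cap's notch is at (403,330). I compute the dowel angle, the ring centre and the cap-in-hand pose.

```bash
python3 - <<'E'
from h import *
s=dict(np.load('w4.npz')); o=arm.observe(); R=Ro.from_quat(o['eef_rot']).as_matrix(); p=o['position']
P=pts(s); hsv=cv2.cvtColor(s['color'],cv2.COLOR_RGB2HSV)
m=cv2.inRange(hsv,(12,90,60),(32,255,255))>0; m[:115]=0;m[205:]=0;m[:,:215]=0;m[:,305:]=0
r=P[m]; ctr=np.median(r,0); k=np.linalg.norm(r-ctr,axis=1)<.045; r=r[k]
C0=r.mean(0); n=np.linalg.svd(r-C0)[2][2]; n*=np.sign(n[2]); print('n',n,'tilt',np.degrees(np.arccos(n[2])),'psi',np.degrees(np.arctan2(-n[1],-n[0])))
# plate edges for psi? bore: non-brass hole contour inside ring
mm=m.astype(np.uint8); cs,_=cv2.findContours(255-mm*255,cv2.RETR_LIST,cv2.CHAIN_APPROX_NONE)
cam=-s['R'].T@s['t']; zp=np.dot(C0,n)
def ray(u,v,h=0):
    d=s['R'].T@np.linalg.inv(s['mtx'])@[u,v,1]; return cam+d*(zp+h-cam@n)/(d@n)
for c in cs:
    a=cv2.contourArea(c)
    if 200<a<5000:
        (x,y),_,_=e=cv2.fitEllipse(c); print('hole',a,e,ray(x,y))
# outer ring ellipse from upper outline points
b=[ (mm[:,u].nonzero()[0].min(),u) for u in range(222,300) if mm[:,u].any()]
q=np.array([ray(u,v) for v,u in b]); 
C,N=nest(ray(259.2,164.5),np.radians(-2)); L=(q-C)@N; 
A=np.c_[2*L[:,:2],np.ones(len(L))]; sol=np.linalg.lstsq(A,(L[:,:2]**2).sum(1),rcond=None)[0]; print('outer centre rel',sol[:2],'r',np.sqrt(sol[2]+sol[:2]@sol[:2]),'C',C)
for uv in [(393/1.5625,222/1.5625)]:
    for h in (3,7):
        l=(ray(*uv,h/1000)-C)@N; print('dowel h',h,l,np.hypot(*l[:2]),'phi',np.degrees(np.arctan2(l[1],l[0])))
T=(P-p)@R
f=T[(np.hypot(T[...,0],T[...,1])<.03)&(T[...,2]>-.04)&(T[...,2]<-.012)]
print('flange',np.percentile(f,[0,2,50,98,100],axis=0))
g=f[(f[:,2]>-.026)]
rr=np.hypot(g[:,0],g[:,1]); a=np.degrees(np.arctan2(g[:,1],g[:,0])); k=(rr>.019)&(rr<.025); print('hist',np.histogram(a[k],36,(-90,90))[0], 'zmed',np.median(g[k][:,2]))
w=cv2.resize(s['color'][120:245,205:315],None,fx=5,fy=5,interpolation=cv2.INTER_CUBIC)[:600]; save('w4c.png',w)
E
```

```text
n [-0.49839263  0.01272758  0.866858  ] tilt 29.904453223317255 psi -1.4628591346400428
hole 1121.5 ((258.9281921386719, 164.31353759765625), (37.16735076904297, 38.47442626953125), 94.77823638916016) [ 0.56849405 -0.10094955  0.07062214]
hole 4886.5 ((258.8758239746094, 162.6240692138672), (76.9012680053711, 80.78218078613281), 88.49385833740234) [ 0.56713664 -0.10094936  0.06984171]
outer centre rel [ 0.00027175 -0.00026203] r 0.03560682821582985 C [ 0.56865166 -0.10071051  0.07070925]
dowel h 3 [-0.02094296 -0.00670085  0.00300404] 0.021988834710388823 phi -162.25756279279886
dowel h 7 [-0.02171819 -0.00661367  0.0070058 ] 0.02270287487432081 phi -163.0633439507171
flange [[-2.34721196e-02 -2.65750481e-02 -3.99997501e-02]
 [ 5.22193641e-03 -2.40151489e-02 -3.92778738e-02]
 [ 1.30429821e-02 -6.63716208e-06 -2.10196828e-02]
 [ 2.60920266e-02  2.41809671e-02 -1.47915605e-02]
 [ 2.74225926e-02  2.67790372e-02 -1.25028367e-02]]
hist [ 0  4 30 32 29 37 48 50 45 51 44 55 47 50 49 59  0  0  0 35 47 51 48 52
 45 52 43 48 46 45 39 31 25 33  3  0] zmed -0.020547612654373215
```

View pics/w4c.png

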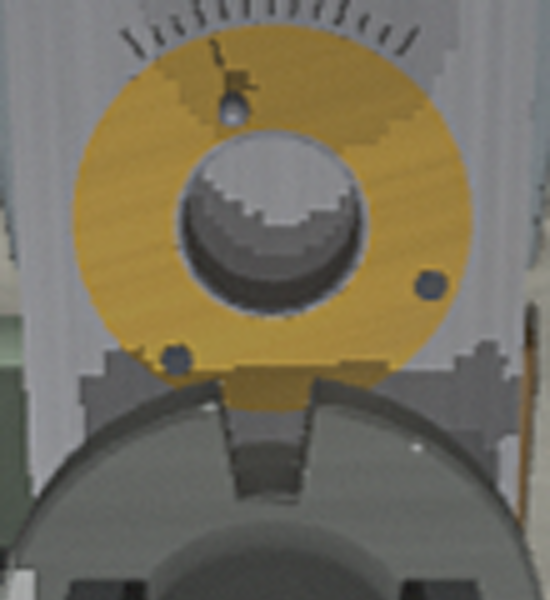

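The crop confirms the dowel at (235,105) against the ring centre (272,215), about 17° from zero toward -y. The cap's notch sits at about -2.5° in the tool frame, so it needs about -14.5° of tool turn. Next I line up above the bore.

```bash
cat >> h.py <<'E'
C,N=nest([.5687,-.1008,.0706],np.radians(-1.7))
def tgt(h,turn):
    R=np.c_[-N[:,0],N[:,1],-N[:,2]]@Ro.from_rotvec([0,0,np.radians(turn)]).as_matrix()
    rel(C+N[:,2]*(h-.0125),R)
def stat():
    o=arm.observe(); l=(o['position']-C)@N; print('t',o['time'],'seat nest mm',np.round((l+[0,0,.0125])*1e3,2),'F nest',np.round(o['ft_force']@N,1),'gap',round(float(o['finger_gap']),3))
E
python3 -c "
from h import *
tgt(.022,-14.5); stat()"
```

```text
t 9.65 row: w [ -0.2   0.1 -14.8] d [5.20e-03 1.00e-04 1.19e-01]
t 9.65 seat nest mm [4.8900e+00 1.4000e-01 1.4099e+02] F nest [-1.2 -0.  -1.1] gap 0.282
```

```bash
python3 -m pendant '[-0.2,0.1,-7.5,0.005,0,0.03,255,-0.2,0.1,-14.8,0.005,0,0.06,255,-0.2,0.1,-14.8,0.005,0,0.09,255,-0.2,0.1,-14.8,0.005,0,0.11,255,-0.2,0.1,-14.8,0.005,0,0.119,255,-0.2,0.1,-14.8,0.005,0,0.119,255,-0.2,0.1,-14.8,0.005,0,0.119,255]'
python3 - <<'E'
from h import *
stat(); tgt(.0,-14.5)
d=snap('side'); P=px(d,C).astype(int); 
s=snap('wrist'); np.savez('w5.npz',**s)
o=arm.observe(); R=Ro.from_quat(o['eef_rot']).as_matrix(); T=(pts(s)-o['position'])@R
g=T[(np.hypot(T[...,0],T[...,1])<.03)&(T[...,2]>-.026)&(T[...,2]<-.012)]
rr=np.hypot(g[:,0],g[:,1]); a=np.degrees(np.arctan2(g[:,1],g[:,0])); k=(rr>.019)&(rr<.025); print('hist',np.histogram(a[k],36,(-90,90))[0])
E
```

```text
time: 10.35
position: [0.564, -0.1011, 0.0787]
eef_rot: [-0.108, 0.96, -0.036, 0.256]
ft_force: [1.0, 0.6, -1.5]
finger_gap: 0.28
gripper_force: 59.7
t 10.35 seat nest mm [-0.04 -0.46 21.86] F nest [ 0.1  0.6 -1.8] gap 0.28
t 10.35 row: w [ 0. -0. -0.] d [-0.0002  0.0004  0.0219]
hist [ 0 18 35 32 42 42 48 48 45 49 51 49 43 49 52 64  0  0  0 27 50 51 51 49
 46 50 47 49 47 43 50 35 30 29 21  1]
```

Now I descend gently, first to about 9 mm (above the dowel tip), then on.

```bash
python3 -m pendant '[0,0,0,0,0.0004,0.004,255,0,0,0,0,0.0004,0.007,255,0,0,0,0,0.0004,0.010,255,0,0,0,0,0.0004,0.012,255,0,0,0,0,0.0004,0.0125,255,0,0,0,0,0.0004,0.0125,255]' && python3 -c "from h import *
stat()"
```

```text
time: 11.05
position: [0.5697, -0.1009, 0.0663]
eef_rot: [-0.108, 0.96, -0.036, 0.255]
ft_force: [-0.1, -0.8, -1.1]
finger_gap: 0.279
gripper_force: 59.7
t 11.05 seat nest mm [-1.26 -0.09  8.31] F nest [-0.6 -0.8 -0.9] gap 0.279
```

```bash
python3 -m pendant '[0,0,0,0,0,0.001,255,0,0,0,0,0,0.002,255,0,0,0,0,0,0.003,255,0,0,0,0,0,0.003,255]' && python3 -c "from h import *
stat()"
python3 -m pendant '[0,0,0,0,0,0.001,255,0,0,0,0,0,0.002,255,0,0,0,0,0,0.002,255]' && python3 -c "from h import *
stat()"
```

```text
time: 11.45
position: [0.5713, -0.101, 0.0638]
eef_rot: [-0.108, 0.96, -0.036, 0.256]
ft_force: [0.7, 0.2, -1.5]
finger_gap: 0.275
gripper_force: 59.7
t 11.45 seat nest mm [-1.17 -0.07  5.37] F nest [-0.1  0.2 -1.6] gap 0.275
time: 11.75
position: [0.5722, -0.101, 0.0621]
eef_rot: [-0.108, 0.96, -0.036, 0.256]
ft_force: [0.1, 0.6, -0.7]
finger_gap: 0.28
gripper_force: 59.7
t 11.75 seat nest mm [-1.2  -0.07  3.35] F nest [-0.3  0.6 -0.6] gap 0.28
```

The seat is past 7 mm with no force, so the notch is over the dowel. I continue down to the plate.

```bash
python3 -m pendant '[0,0,0,0,0,0.001,255,0,0,0,0,0,0.002,255,0,0,0,0,0,0.003,255,0,0,0,0,0,0.003,255]' && python3 -c "from h import *
stat()"
python3 -m pendant '[0,0,0,0,0,0.0005,255,0,0,0,0,0,0.001,255,0,0,0,0,0,0.001,255]' && python3 -c "from h import *
stat()"
```

```text
time: 12.15
position: [0.5737, -0.101, 0.0594]
eef_rot: [-0.108, 0.96, -0.036, 0.256]
ft_force: [-0.5, 0.3, -1.1]
finger_gap: 0.279
gripper_force: 59.7
t 12.15 seat nest mm [-1.23 -0.08  0.32] F nest [-1.   0.3 -0.7] gap 0.279
time: 12.45
position: [0.5743, -0.1011, 0.0589]
eef_rot: [-0.108, 0.96, -0.036, 0.256]
ft_force: [-0.5, 0.5, -1.3]
finger_gap: 0.275
gripper_force: 60.0
t 12.45 seat nest mm [-1.01 -0.1  -0.48] F nest [-1.1  0.5 -0.9] gap 0.275
```

No contact yet. I keep going in 0.5 mm steps until I feel it.

```bash
python3 -m pendant '[0,0,0,0,0,0.0005,255,0,0,0,0,0,0.001,255,0,0,0,0,0,0.001,255]' && python3 -c "from h import *
stat()"
python3 -m pendant '[0,0,0,0,0,0.0005,255,0,0,0,0,0,0.0005,255]' && python3 -c "from h import *
stat()"
```

```text
time: 12.75
position: [0.5745, -0.1012, 0.0586]
eef_rot: [-0.107, 0.96, -0.036, 0.256]
ft_force: [-9.4, 0.7, 8.2]
finger_gap: 0.279
gripper_force: 60.9
t 12.75 seat nest mm [-0.99 -0.21 -0.8 ] F nest [-4.1  0.4 11.9] gap 0.279
time: 12.95
position: [0.5746, -0.1012, 0.0585]
eef_rot: [-0.107, 0.96, -0.036, 0.256]
ft_force: [-14.4, 0.8, 11.8]
finger_gap: 0.285
gripper_force: 61.6
t 12.95 seat nest mm [-0.94 -0.24 -0.9 ] F nest [-6.6  0.4 17.5] gap 0.285
```

Contact is felt at 18 N with the seat within 1 mm of the plate, so the cap is home (not 7 mm high). I release and retract.

```bash
python3 -m pendant '[0,0,0,0,0,-0.0008,255,0,0,0,0,0,-0.0008,0,0,0,0,0,0,-0.0008,0,0,0,0,0,0,-0.0008,0,0,0,0,0,0,-0.0008,0,0,0,0,0,0,-0.0008,0,0,0,0,0,0,-0.02,0,0,0,0,0,0,-0.05,0,0,0,0,0,0,-0.09,0,0,0,0,0,0,-0.13,0,0,0,0,0,0,-0.17,0,0,0,0,0,0,-0.17,0,0,0,0,0,0,-0.17,0]' 
python3 - <<'E'
from h import *
s=snap('wrist'); np.savez('w6.npz',**s); P=pts(s); L=(P-C)@N
r=np.hypot(L[...,0],L[...,1]); f=L[(r>.016)&(r<.026)&(L[...,2]<.02)]
print('flange top height', np.percentile(f[:,2],[5,25,50,75,95]))
A=np.c_[f[:,:2],np.ones(len(f))]; g=f[abs(f[:,2]-np.median(f[:,2]))<.002]; print('plane',np.linalg.lstsq(np.c_[g[:,:2],np.ones(len(g))],g[:,2],rcond=None)[0])
p=L[(abs(L[...,0])<.055)&(abs(L[...,1])<.042)&(r>.036)&(abs(L[...,2])<.01)]; print('plate',np.median(p[:,2]))
b=L[(r<.017)&(L[...,2]>.026)&(L[...,2]<.035)]; print('boss',np.median(b,0),len(b),(b.min(0)+b.max(0))/2)
t=snap('top'); d=snap('side'); 
for nm,S in (('top',t),('side',d)):
    PP=pts(S); k=((S['color'].max(2)<45)&(np.linalg.norm(PP-[.647,-.106,.24],axis=-1)<.03)); q=PP[k]; print(nm,len(q),(q.min(0)+q.max(0))/2,q.min(0),q.max(0),q.mean(0))
o=arm.observe(); print(o['q'],o['position'],o['eef_rot'])
save('m6.png',np.hstack([cv2.resize(s['color'][:,:],(512,384)),cv2.resize(d['color'][190:290,270:342],None,fx=3.84,fy=3.84)]))
E
```

```text
time: 14.25
position: [0.4907, -0.0989, 0.2063]
eef_rot: [-0.107, 0.96, -0.036, 0.257]
ft_force: [-0.5, -0.7, -0.2]
finger_gap: 1.006
gripper_force: 0.0
flange top height [0.00626714 0.00732964 0.00787828 0.00836569 0.00906734]
plane [-0.00111235  0.0033618   0.00790105]
plate -1.7254343302367214e-05
boss [-0.00184189 -0.00010979  0.02983218] 641 [-1.38080867e-03 -4.43792682e-05  2.92708027e-02]
top 88 [ 0.64827478 -0.10286699  0.23947656] [ 0.63810915 -0.11346882  0.23055592] [ 0.65844041 -0.09226515  0.2483972 ] [ 0.64667852 -0.10187731  0.24105257]
side 80 [ 0.65060955 -0.10844907  0.23788483] [ 0.64021297 -0.11630627  0.22848476] [ 0.66100614 -0.10059187  0.2472849 ] [ 0.64984583 -0.11024341  0.23824381]
[-0.27660143 -0.35338388 -0.60107911  0.81685041  0.12305034 -0.46792086] [ 0.48982482 -0.09847707  0.20301441] [-0.10762302  0.96041411 -0.03546516  0.2544882 ]
```

View pics/m6.png

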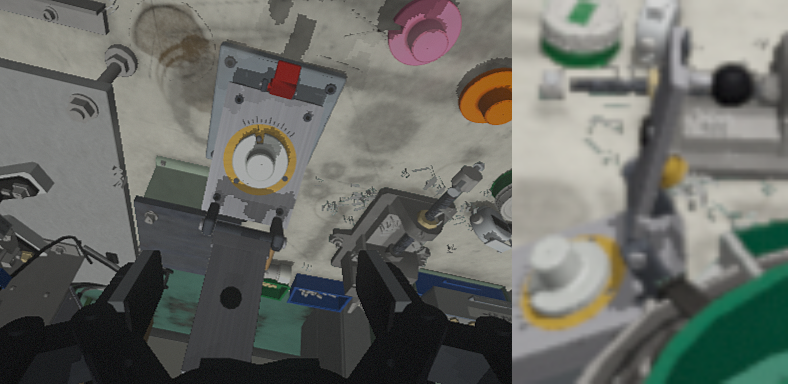

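The cap is home: flange top 7.9 mm above the plate (8 expected), square, with the notch toward the catch side and the dowel. The leaf is still open with its knob at the back, near (732,86). The hinge geometry gives leaf ≈2.22 rad and knob centre ≈(0.648,-0.103,0.234). Next I stand the tool upright above it.

```bash
cat >> h.py <<'E'
H=C+N@np.array([.062,0,.038])
def knob(th):
    a=-.104; b=.032; c,s=np.cos(th),np.sin(th)
    return H+N@np.array([a*c+b*s,0,-a*s+b*c])
E
python3 -c "
from h import *
for t in (2.1,2.22,2.3): print(t,knob(t))
rel([.50,-.10,.33],down(np.radians(178.3)))
"
```

```text
2.1 [ 0.63594637 -0.10279583  0.23832798]
2.22 [ 0.64813509 -0.10315758  0.23368086]
2.3 [ 0.65591375 -0.10338844  0.22978538]
t 14.4 row: w [-3.7 29.6 14.2] d [-0.0694 -0.019  -0.1051]
```

```bash
python3 -m pendant '[0,0,0,-0.02,-0.005,-0.03,0,-0.9,7,3.5,-0.04,-0.01,-0.06,0,-1.8,15,7,-0.06,-0.015,-0.09,0,-2.7,22,10.6,-0.069,-0.019,-0.105,0,-3.7,29.6,14.2,-0.069,-0.019,-0.105,0,-3.7,29.6,14.2,-0.069,-0.019,-0.105,0,-3.7,29.6,14.2,-0.069,-0.019,-0.105,0]'
python3 -c "
from h import *
rel([.648,-.103,.33],down(np.radians(178.3)))"
```

```text
time: 15.1
position: [0.5014, -0.1003, 0.3279]
eef_rot: [0.015, 1.0, 0.0, -0.001]
ft_force: [-0.6, -1.1, -0.0]
finger_gap: 1.0
gripper_force: 0.0
t 15.1 row: w [ 0.1 -0.1  0. ] d [-0.1466  0.0016 -0.0024]
```

```bash
python3 - <<'E'
from h import *
P=pts(dict(np.load('top0.npz'))).reshape(-1,3)
k=(P[:,0]>.60)&(P[:,0]<.72)&(abs(P[:,1]+.103)<.08)&(P[:,2]<.5); q=P[k]
for a in np.arange(-.18,-.02,.02):
    b=q[(q[:,1]>=a)&(q[:,1]<a+.02)]; print(round(a,2),len(b),b[:,2].max() if len(b) else None, b[b[:,2].argmax()] if len(b) else '')
E
python3 -m pendant '[0,0,0,-0.04,0.0016,0,60,0,0,0,-0.08,0.0016,0,60,0,0,0,-0.12,0.0016,0,60,0,0,0,-0.1466,0.0016,0,60,0,0,0,-0.1466,0.0016,0,60,0,0,0,-0.1466,0.0016,0,60]'
python3 - <<'E'
from h import *
s=snap('wrist'); np.savez('w7.npz',**s); P=pts(s); k=((s['color'].max(2)<60)&(np.linalg.norm(P-[.648,-.103,.234],axis=-1)<.03)); q=P[k]; print(len(q)); 
if len(q): print((q.min(0)+q.max(0))/2,q.min(0),q.max(0))
rel([.648,-.103,.192],down(np.radians(178.3)))
E
```

```text
-0.18 137 0.08426609244006324 [ 0.67067793 -0.17440501  0.08426609]
-0.16 24 0.13986605392761542 [ 0.60359482 -0.14383361  0.13986605]
-0.14 182 0.2550999240889691 [ 0.62007168 -0.12305883  0.25509992]
-0.12 583 0.2660673951667523 [ 0.62202263 -0.10786719  0.2660674 ]
-0.1 474 0.2651256355413804 [ 0.6245125  -0.09588111  0.26512564]
-0.08 326 0.2551302460609893 [ 0.61756394 -0.0792283   0.25513025]
-0.06 337 0.10364341719189264 [ 0.62541395 -0.0587364   0.10364342]
-0.04 239 0.004288187265055895 [ 0.61530944 -0.03452988  0.00428819]
time: 15.7
position: [0.6454, -0.103, 0.3329]
eef_rot: [0.015, 1.0, -0.0, 0.002]
ft_force: [-1.1, -0.2, -0.1]
finger_gap: 0.763
gripper_force: 0.0
706
[ 0.64652559 -0.10327642  0.23975831] [ 0.63254211 -0.11560163  0.23221974] [ 0.66050906 -0.09095121  0.24729688]
t 15.75 row: w [-0.   0.3 -0. ] d [-2.300e-03  1.000e-04  1.417e-01]
```

```bash
python3 -m pendant '[0,0,0,0.0005,0,0.04,60,0,0,0,0.0005,0,0.08,60,0,0,0,0.0005,0,0.11,60,0,0,0,0.0005,0,0.13,60,0,0,0,0.0005,0,0.14,60,0,0,0,0.0005,0,0.14,60,0,0,0,0.0005,0,0.14,255,0,0,0,0.0005,0,0.14,255,0,0,0,0.0005,0,0.14,255,0,0,0,0.0005,0,0.14,255,0,0,0,0.0005,0,0.14,255]' 40
python3 - <<'E'
from h import *
o=arm.observe(); print(o['finger_gap'],o['gripper_force'],o['ft_force'],o['position'],o['q'])
for th in (2.22,2.0,1.75,1.5,1.25,1,.75,.5,.25,.1,0): print(th,np.round(knob(th)-knob(2.22),4))
E
```

```text
time: 16.85
position: [0.6472, -0.1031, 0.1936]
eef_rot: [0.015, 1.0, -0.0, 0.003]
ft_force: [0.6, 0.4, 5.9]
finger_gap: 0.276
gripper_force: 38.9
0.2759366918300947 38.86686086654663 [0.56495537 0.44811514 5.8864138 ] [ 0.64720367 -0.10313191  0.19357268] [-1.58221216e-01  3.75669688e-01  2.48694588e-01  1.43804859e+00
  4.11738168e-04 -1.27902641e-01]
2.22 [0. 0. 0.]
2.0 [-0.0227  0.0007  0.0074]
1.75 [-0.0497  0.0015  0.0095]
1.5 [-0.0765  0.0023  0.0049]
1.25 [-0.1012  0.003  -0.0062]
1 [-0.1225  0.0036 -0.023 ]
0.75 [-0.1389  0.0041 -0.0446]
0.5 [-0.1494  0.0044 -0.0696]
0.25 [-0.1535  0.0046 -0.0965]
0.1 [-0.1527  0.0045 -0.1127]
0 [-0.1508  0.0045 -0.1235]
```

The knob is pinched (same gap as the 26 mm boss). I compute the arc in tool axes.

```bash
python3 -c "
from h import *
for th in np.arange(2.12,-.06,-.1):
    d=knob(th)-knob(2.22); print(round(th,2),round(float(-d[0]),3),round(float(-d[2]),3),end=' | ')"
```

```text
2.12 0.01 -0.004 | 2.02 0.021 -0.007 | 1.92 0.031 -0.009 | 1.82 0.042 -0.01 | 1.72 0.053 -0.009 | 1.62 0.064 -0.008 | 1.52 0.074 -0.006 | 1.42 0.085 -0.002 | 1.32 0.095 0.002 | 1.22 0.104 0.008 | 1.12 0.113 0.014 | 1.02 0.121 0.022 | 0.92 0.128 0.029 | 0.82 0.135 0.038 | 0.72 0.14 0.047 | 0.62 0.145 0.057 | 0.52 0.149 0.068 | 0.42 0.151 0.078 | 0.32 0.153 0.089 | 0.22 0.154 0.1 | 0.12 0.153 0.111 | 0.02 0.151 0.121 |
```

```bash
python3 -m pendant '[0,0,0,0.010,0,-0.004,255,0,0,0,0.021,0,-0.007,255,0,0,0,0.031,0,-0.009,255,0,0,0,0.042,0,-0.010,255,0,0,0,0.053,0,-0.009,255,0,0,0,0.064,0,-0.008,255,0,0,0,0.064,0,-0.008,255]'; python3 -c "
from h import *
o=arm.observe(); print(o['position']-[.6472,-.1031,.1936],o['ft_force'],o['finger_gap'],o['q'])"
```

```text
time: 17.55
position: [0.5799, -0.1014, 0.1999]
eef_rot: [0.015, 1.0, -0.0, 0.0]
ft_force: [-3.8, -1.6, 3.5]
finger_gap: 0.265
gripper_force: 39.0
[-0.06732492  0.00173332  0.00625902] [-3.80311123 -1.60651837  3.54970162] 0.26461719481010704 [-1.72672614e-01  2.47578710e-01  8.88529797e-02  1.41159880e+00
 -7.15557318e-04 -1.42408106e-01]
```

```bash
python3 -m pendant '[0,0,0,0.010,0,0.002,255,0,0,0,0.021,0,0.006,255,0,0,0,0.031,0,0.010,255,0,0,0,0.040,0,0.016,255,0,0,0,0.049,0,0.022,255,0,0,0,0.057,0,0.030,255,0,0,0,0.064,0,0.037,255,0,0,0,0.071,0,0.046,255,0,0,0,0.076,0,0.055,255,0,0,0,0.081,0,0.065,255,0,0,0,0.085,0,0.076,255,0,0,0,0.087,0,0.086,255,0,0,0,0.087,0,0.086,255]'; python3 - <<'E'
from h import *
o=arm.observe(); print(o['position']-knob(.42),o['ft_force'],o['finger_gap'],o['q'])
d=snap('side'); t=snap('top'); s=snap('wrist')
x,y=px(d,knob(.42)).astype(int)
save('m8.png',np.hstack([cv2.resize(s['color'],(480,360)),cv2.resize(d['color'][y-40:y+50,x-40:x+40],(320,360))]))
E
```

```text
time: 18.85
position: [0.4905, -0.0991, 0.1115]
eef_rot: [0.016, 1.0, -0.001, -0.003]
ft_force: [-11.4, -3.7, 1.4]
finger_gap: 0.261
gripper_force: 98.4
[-0.00618501 -0.00039626 -0.0441225 ] [-11.38802277  -3.6632918    1.37756025] 0.26130179224611605 [-0.19751378  0.1032779  -0.27895559  1.19479765 -0.00277679 -0.16464343]
```

View pics/m8.png

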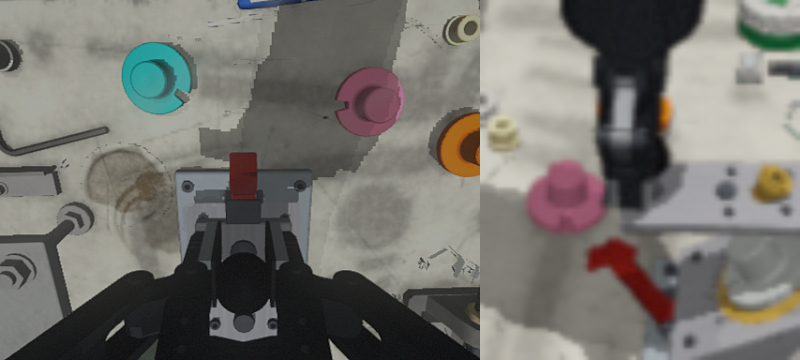

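The wrist view shows the knob still between the pads at (243,282), with the leaf nearly level and the catch hook at (243,175) ahead of it. The tool is a few mm ahead with 11 N of side load. I relieve this by opening, re-centring and pinching again.

```bash
python3 -m pendant '[0,0,0,0,0,0,100,0,0,0,0,0,0,100,0,0,0,0,0,0,100,0,0,0,0,0,0,100]' 40; python3 - <<'E'
from h import *
o=arm.observe(); print(o['position'],o['ft_force'],o['finger_gap'])
from scipy.optimize import minimize_scalar
for n in ('side','top','wrist'):
    s=snap(n); P=pts(s); L=(P-H)@N
    # leaf angle: points at |y|<.025 radial dist 60..130mm, steel: use knob-dark points
    k=(s['color'].max(2)<50)&(np.linalg.norm(P-knob(.45),axis=-1)<.022); 
    print(n,k.sum(), P[k].mean(0) if k.any() else '', P[k].max(0) if k.any() else '',P[k].min(0) if k.any() else '')
    b=(abs(L[...,1])<.025)&(np.hypot(L[...,0],L[...,2])>.04)&(np.hypot(L[...,0],L[...,2])<.075)&(L[...,0]<0)
    a=np.arctan2(L[...,2],-L[...,0])[b]; r=np.hypot(L[...,0],L[...,2])[b]; print('   leaf ang',np.percentile(a,[10,50,90]),b.sum(),'minus4mm',np.median(a-.004/r))
print(knob(.42),knob(.5))
E
```

```text
time: 19.4
position: [0.4959, -0.0984, 0.1135]
eef_rot: [0.015, 1.0, 0.0, 0.002]
ft_force: [-0.1, -0.4, -1.0]
finger_gap: 0.608
gripper_force: 0.0
[ 0.49589926 -0.09838564  0.11353332] [-0.13562723 -0.37341891 -0.99832441] 0.6075504397787691
side 11 [ 0.5084072  -0.10435015  0.16740658] [ 0.50978087 -0.09861394  0.17147996] [ 0.50714482 -0.10849026  0.16292389]
   leaf ang [-0.91480533 -0.1942811   0.56590629] 654 minus4mm -0.2642944208814005
top 2 [ 0.48697562 -0.09487142  0.16317518] [ 0.48716987 -0.0935159   0.16418622] [ 0.48678138 -0.09622695  0.16216414]
   leaf ang [-0.84758428  0.5027295   0.75783379] 218 minus4mm 0.43194315452296267
wrist 3202 [ 0.49287704 -0.09902428  0.16892192] [ 0.50862626 -0.08671431  0.17524588] [ 0.48465451 -0.11154521  0.13761171]
   leaf ang [0.5270635  0.54762957 0.59668117] 4289 minus4mm 0.47631974301766483
[ 0.49667366 -0.09866231  0.15558239] [ 0.49869827 -0.0987224   0.16404601]
```

The leaf is at about 0.48 rad, so the tool had slipped about 6 mm low on the knob. I re-pinch and continue to about 0.15 rad.

```bash
python3 -m pendant '[0,0,0,-0.002,0,-0.007,100,0,0,0,-0.002,0,-0.007,100,0,0,0,-0.002,0,-0.007,255,0,0,0,-0.002,0,-0.007,255,0,0,0,-0.002,0,-0.007,255,0,0,0,-0.001,0,-0.0015,255,0,0,0,0,0,0.004,255,0,0,0,0.001,0,0.0095,255,0,0,0,0.0015,0,0.015,255,0,0,0,0.002,0,0.0205,255,0,0,0,0.0015,0,0.026,255,0,0,0,0.001,0,0.030,255,0,0,0,0.001,0,0.030,255]' 60; python3 - <<'E'
from h import *
o=arm.observe(); print(o['position'],o['ft_force'],o['finger_gap'],o['gripper_force'])
s=snap('wrist'); P=pts(s); L=(P-H)@N; r=np.hypot(L[...,0],L[...,2])
b=(abs(L[...,1])<.025)&(r>.04)&(r<.075)&(L[...,0]<0)
a=np.arctan2(L[...,2],-L[...,0])[b]; print('leaf',np.median(a-.004/r[b]))
E
```

```text
time: 20.85
position: [0.493, -0.099, 0.0819]
eef_rot: [0.016, 1.0, -0.001, -0.0]
ft_force: [-3.9, -6.2, -1.7]
finger_gap: 0.271
gripper_force: 60.2
[ 0.49295664 -0.09899728  0.08191623] [-3.94900405 -6.20757742 -1.70652826] 0.27143439369217326 60.17385542392731
leaf 0.12634175823607854
```

```bash
python3 -m pendant '[0,0,0,0,0,0.003,255,0,0,0,-0.0005,0,0.006,255,0,0,0,-0.001,0,0.009,255,0,0,0,-0.002,0,0.012,255,0,0,0,-0.002,0,0.0135,255,0,0,0,-0.002,0,0.0135,255]'; cat > leaf.py <<'E'
from h import *
o=arm.observe(); print(o['position'],o['ft_force'],o['finger_gap'],o['gripper_force'])
s=snap('wrist'); P=pts(s); L=(P-H)@N; r=np.hypot(L[...,0],L[...,2])
b=(abs(L[...,1])<.025)&(r>.04)&(r<.075)&(L[...,0]<0)
a=np.arctan2(L[...,2],-L[...,0])[b]; print('leaf',np.median(a-.004/r[b]))
hsv=cv2.cvtColor(s['color'],cv2.COLOR_RGB2HSV); m=((hsv[...,0]<8)|(hsv[...,0]>172))&(hsv[...,1]>150)&(hsv[...,2]>50)
q=((P-C)@N)[m]; q=q[(abs(q[:,1])<.03)&(abs(q[:,0]+.08)<.04)]; print('catch pts',len(q),'x max (toward bore) of hook top',np.percentile(q[q[:,2]>.02][:,0],[2,50,98]) if (q[:,2]>.02).any() else '', q[:,2].max())
save('w%d.png'%(o['time']*100),s['color'])
E
python3 leaf.py
```

```text
time: 21.5
position: [0.4969, -0.0992, 0.0698]
eef_rot: [0.016, 1.0, -0.001, 0.002]
ft_force: [-0.8, -5.7, 2.3]
finger_gap: 0.267
gripper_force: 61.8
[ 0.49685093 -0.09916583  0.06983251] [-0.83936283 -5.67307754  2.32460272] 0.2674965725039437 61.82859420776367
leaf 0.024252696520767003
catch pts 1412 x max (toward bore) of hook top [-0.09485938 -0.08343377 -0.07001637] 0.21967699549663627
```

```bash
python3 -m pendant '[0,0,0,-0.0003,0,0.001,255,0,0,0,-0.0005,0,0.002,255,0,0,0,-0.0005,0,0.003,255,0,0,0,-0.0005,0,0.003,255]'; python3 leaf.py; python3 -m pendant '[0,0,0,0,0,0.001,255,0,0,0,0,0,0.002,255,0,0,0,0,0,0.002,255]'; python3 leaf.py
```

```text
time: 21.95
position: [0.4982, -0.0992, 0.0673]
eef_rot: [0.016, 1.0, -0.001, 0.002]
ft_force: [0.9, -4.7, 3.3]
finger_gap: 0.27
gripper_force: 62.1
[ 0.49819088 -0.09922396  0.06730205] [ 0.94856203 -4.72491056  3.29774989] 0.2695243016911342 62.12514817714691
leaf 0.0021315452313133004
catch pts 1504 x max (toward bore) of hook top [-0.09021077 -0.07994796 -0.06588621] 0.2168196063571138
time: 22.3
position: [0.4984, -0.0992, 0.067]
eef_rot: [0.016, 1.0, -0.001, 0.003]
ft_force: [-3.9, -4.1, 14.8]
finger_gap: 0.271
gripper_force: 63.2
[ 0.49836039 -0.09924449  0.06695872] [-3.91206148 -4.06342812 14.77382941] 0.27102485538077337 63.17662239074707
leaf 0.0005940481231425931
catch pts 1535 x max (toward bore) of hook top [-0.09019226 -0.07960357 -0.06596668] 0.21643991874346352
```

The leaf is at its stop: 0.001 rad, force up to 15 N, and the catch sprung back 4 mm inward. I ease off, let go and lift clear.

```bash
python3 -m pendant '[0,0,0,0,0,-0.002,255,0,0,0,0,0,-0.002,80,0,0,0,0,0,-0.002,80,0,0,0,0,0,-0.002,80,0,0,0,0,0,-0.002,80,0,0,0,0,0,-0.03,80,0,0,0,0,0,-0.07,80,0,0,0,0,0,-0.12,80,0,0,0,0,0,-0.16,80,0,0,0,0,0,-0.16,80,0,0,0,0,0,-0.16,80]'; python3 leaf.py; ls pics; python3 - <<'E'
from h import *
d=snap('side'); x,y=px(d,C).astype(int); s=snap('wrist')
save('fin.png',np.hstack([cv2.resize(s['color'],(480,360)),cv2.resize(d['color'][y-50:y+40,x-45:x+35],(320,360))]))
E
```

```text
time: 23.45
position: [0.4974, -0.0985, 0.2258]
eef_rot: [0.015, 1.0, -0.0, 0.002]
ft_force: [0.0, 0.7, -0.1]
finger_gap: 0.686
gripper_force: 0.0
[ 0.49744424 -0.09847869  0.22578697] [ 0.04716875  0.74773956 -0.06278538] 0.6855882752008392 0.0
leaf 0.012189483025581156
catch pts 286 x max (toward bore) of hook top [-0.09020275 -0.08029946 -0.06646694] 0.06010708148452592
both.png
crop1.png
m4.png
m6.png
m8.png
side0.png
side1.png
side1c.png
top0.png
w1.png
w2.png
w2150.png
w2195.png
w2230.png
w2345.png
w4c.png
```

View pics/fin.png

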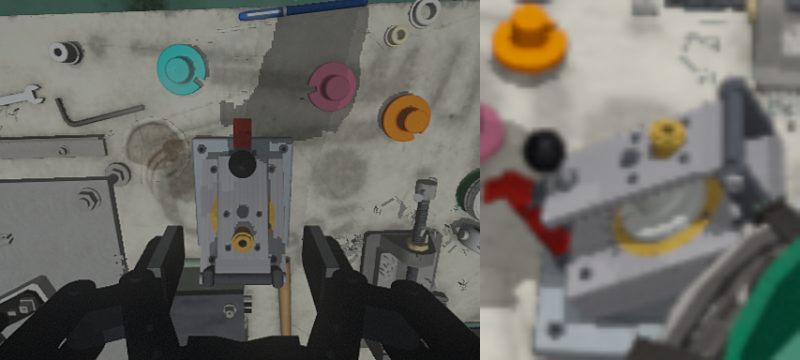

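The view shows the leaf shut over the cap with the knob at (242,163) and the red hook at (243,130). I compare the hook's position with its rest position from the earlier picture.

```bash
python3 - <<'E'
from h import *
for n,s in (('w4',dict(np.load('w4.npz'))),('w6',dict(np.load('w6.npz'))),('now',snap('wrist'))):
    P=pts(s); hsv=cv2.cvtColor(s['color'],cv2.COLOR_RGB2HSV); m=((hsv[...,0]<8)|(hsv[...,0]>172))&(hsv[...,1]>150)&(hsv[...,2]>50)
    q=((P-C)@N)[m]; q=q[(abs(q[:,1])<.03)&(abs(q[:,0]+.08)<.04)&(q[:,2]<.1)]; k=q[:,2]>.02; print(n,len(q),np.percentile(q[k][:,0],[2,10,50,90,98]).round(4),q[:,2].max())
    L=(P-H)@N; r=-L[...,0]; b=(abs(L[...,1])<.022)&(r>.03)&(r<.09)&(abs(L[...,2])<.03)
    if n=='now': f=L[b]; f=f[abs(f[:,2]-np.median(f[:,2]))<.003]; print('leaf plane slope',np.polyfit(-f[:,0],f[:,2],1))
E
```

```text
w4 780 [-0.0905 -0.0884 -0.0804 -0.0708 -0.0665] 0.06035766763238593
w6 815 [-0.0908 -0.0888 -0.0791 -0.069  -0.0666] 0.060490737947297944
now 240 [-0.0899 -0.0888 -0.0815 -0.0685 -0.0663] 0.06039581616080924
leaf plane slope [0.00483779 0.00427142]
```

The catch is back at its rest position and the leaf slope is about 0.005 rad, so I hand the job in.

```bash
python3 -c "
from station import arm
print(arm.job_done())"
```

```text
the job is handed in; nothing more can be done
None
```

The job is handed in, with no verdict returned: the cap was felt home with the leaf open, then the leaf was shut under the sprung-back catch; tin, brush and tape were never approached (not re-measured at the end).

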